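# Dry a rinsed crate with the bench blower locked on

### The job

First slide the blue crate between the yellow marks until it sits flat and square against the aluminium fence, in front of the blower. Then switch the blower on for hands-free running: squeeze its red trigger fully, press the yellow lock-on button fully down while the trigger is squeezed, and ease the trigger back so that the lock holds it on by itself. Leave the other things on the table where they are.

Things in the scene. Friction and masses are not known exactly. Their poses are not given: they have to be found in the camera images.
- crate: Loose blue slatted open crate, 110 mm (its x) by 150 mm (its y), 70 mm high, walls 6 mm, about 0.28 kg (varies). Origin: centre of its underside; z up. Starts 80 to 120 mm short of the dock, on its -x side, turned up to 0.2 rad, shifted up to 25 mm along y.
- dock (a point): Where the centre of the crate's underside belongs: on the table top between two yellow floor marks (210 mm apart, running along x). Its x axis points square into the aluminium fence (55 mm high, 220 mm long along y), whose face is 55 mm further along x.
- station: Drying station, one fixed unit: fence, rail and a green hand blower lying on its side in a cradle. Axes as dock (all its parts turn as one). The blower lies on the -y side of the dock and blows along +y: barrel (top 84 mm) along y, handle (40 mm wide along y, top 72 mm) and black battery pack (top 77 mm) pointing to -x, towards the robot. Origin on the table, 45 mm (x) and 160 mm (y) short of dock.
- trigger_face (a point): Middle of the front (+y) face of the blower's red trigger; moves with it; axes as dock. Trigger: 36 mm along x, 40 mm high (44 to 84 mm over the table), on the +y side of the handle. Squeezed by pushing this face along -y, towards the handle. Free room in front: 75 mm or more along +y. The barrel begins 28 mm beyond the trigger's +x edge.
- trigger (a joint): Travel of the trigger in m: 0 released, 0.018 fully squeezed. Spring: 4 N at the start, 9 N fully in. It springs back when let go, unless the lock catches it: then it rests at about 0.011.
- lock_top (a point): Point on top of the yellow lock-on button, moves with it. Button: 26 mm (x) by 30 mm (y), top 40 mm over the table, on a black ledge 32 mm high. The point is 7 mm inside its +y edge. It lies low in front of the trigger: 14 mm show before the released trigger, the rest is uncovered as the trigger, 4 mm above it, is squeezed. A fingertip that pushes the trigger home stands right over it.
- lock_button (a joint): Travel of the lock-on button, straight down, in m: 0 up, 0.007 fully down. Spring: 1.4 N at the start, 2.8 N down. Blocked until the trigger is squeezed past about 0.0125. It springs up again unless the trigger is eased back onto its catch while the button is still held down; a new full squeeze frees it.
- jar: Bystander, loose: amber glass jar with white cap, 60 mm across, 85 mm high. Origin: centre of its underside.
- bottle: Bystander, loose: water bottle with blue label, 68 mm across, 190 mm high. Origin: centre of its underside.
- can: Bystander, loose: green-labelled tin can, 74 mm across, 110 mm high. Origin: centre of its underside.
- tape: Bystander, loose: roll of brown tape lying flat, 100 mm across, 48 mm high. Origin: centre of its underside.
- carton: Bystander, loose: small cardboard carton 110 x 90 x 75 mm. Origin: centre of its underside.
- brush: Bystander, loose: hand brush lying flat, 170 mm long. Origin: on its underside, along its middle line.
There are look-alikes about, which are no part of the job. Leave any black look-alike of the crate alone.

How it is judged (in metres and radians):
On the way, in this order (a step that is already met when the one before it is completed fails the run):
1. the crate rests square against the fence between the marks, the trigger still released (x of crate in the frame of dock between -0.01 and 0.01 m and y of crate in the frame of dock between -0.04 and 0.04 m and angle between the x axis of crate and the x axis of dock, either way round below 0.09 rad and angle between crate's own z axis and vertical below 0.06 rad and linear speed of crate below 0.02 m/s and value of joint trigger below 0.004 m), for 0.2 s.
2. the trigger is squeezed fully (value of joint trigger above 0.0155 m), for 0.1 s.
3. the lock-on button is pressed down while the trigger is squeezed (value of joint trigger above 0.0125 m and value of joint lock_button above 0.0055 m), for 0.1 s.
At the end, for the whole second after the job is handed in: The crate rests square (0.09 rad) against the fence, its centre within 10 mm of the dock along x and 40 mm along y; the trigger, let go, is held by the lock at 9 to 15 mm of travel, the button at least 4 mm down; no bystander moved over 50 mm or tipped (x of crate in the frame of dock between -0.01 and 0.01 m and y of crate in the frame of dock between -0.04 and 0.04 m and angle between the x axis of crate and the x axis of dock, either way round below 0.09 rad and angle between crate's own z axis and vertical below 0.06 rad and linear speed of crate below 0.02 m/s and value of joint trigger between 0.009 and 0.015 m and value of joint lock_button above 0.004 m); the robot touches nothing.
It fails at once if a bystander is moved more than 50 mm (distance of any of jar, bottle, can, tape, carton, brush from where it was at the start of the episode above 0.05 m).
It fails at once if a standing bystander is tipped over (angle between any of jar, bottle, can, tape, carton's own z axis and vertical above 0.5 rad).
It also fails if it takes over 61 s, if anything falls off the work surface, if the arm or the gripper's body presses on something with over 40 N, if the wrist force passes 120 N, or if a joint passes its speed limit or range.

### The arm

A 6-joint arm with a two-finger parallel gripper is mounted at the origin on the work surface. World frame = base frame: x ahead of the robot, y to its left, z up, the work surface at z = 0. Lengths are in mm, angles in rad, forces in N, time in s.
With the tool pointing down it reaches from about 325 to 875 mm from the base axis. Payload 4.4 kg.
Tool frame: the origin (TCP) lies on the centre line of the jaws, within the pads' length; the fingertips stand ahead of it and the grasp point (between the pads) lies 6 mm ahead of it (ctrl.tcp_to_tips is the z of the fingertips in the tool frame, in mm); z points along the fingers, y is the direction in which the jaws open and shut (so a half turn about z gives the same grasp; the last joint's range is limited). The gripper opens to 85 mm and grips with 20 to 120 N. Pads are 22 mm wide; open, the fingers measure 114 mm over their backs; the gripper's body (76 mm by 85 mm) begins 54 mm behind the grasp point. The pads swing forward as they close: fully open they stand 13 mm farther back than shut.
Start: joints at [0.984, 0.207, 1.542, -0, 1.393, -0.15], TCP at [243.259, 521.011, 256.282] pointing down, gripper open.
Joint ranges: [-2.73, 2.73], [-0.86, 2.22], [0.23, 2.46], [-1.11, 4.25], [0.08, 2.63], [-2.82, 2.82]. Speed limits (rad/s): [2.79, 2.79, 3.14, 3.14, 3.14, 3.14].

### API

Orientations are given as a 3x3 rotation matrix whose columns are the frame's x, y, z axes.
In Python, from plant import ctrl, sensors, optics gives the robot as it stands. Calls block until the motion is done:
- ctrl.move_ptp(position, orientation): joint-space move of the TCP to a pose.
- ctrl.move_l(position, rot=None, vel=150, threshold=None): straight line of the TCP; rot=None keeps the orientation; vel is the mean speed in mm/s. With threshold (N) it stops when the force on the tool has changed by that much, and returns True; else False.
- ctrl.set_joints(angles): joint-space move.
- ctrl.gripper_to(opening, force=None): finger opening in mm; force is the grip in N (None keeps the last); returns when the fingers have stopped.
- ctrl.hold(seconds).
- ctrl.solve_ik(position, orientation): joint angles nearest the present ones, or None.
- sensors.read_state(): the state.
- optics.grab_frame(name): name is "scene" or "top" or "wrist"; returns (picture, depth): 420x560x3 uint8, red, green, blue; 420x560 float32, mm along the optical axis (not along the pixel's ray), 0 where there is no reading.
- optics.camera_params(name): a dict with "mtx" (3x3 intrinsics, pixels), "k1" (the pictures are not rectified: a ray, as slopes to the right and down, at radius r is drawn at 1 + k1 r^2 times it, then the intrinsics apply), "R" (3x3) and "t" (3): a world point X has camera coordinates R X + t; the wrist camera has in their place "T_tool_cam" (4x4, takes a point from camera to tool coordinates, whose origin is the TCP and whose axes are the flange's). Camera axes: x right, y down, z forward; pixel columns grow to the right and rows downward; lengths in mm; the calibration is good to about 2 mm. A picture is of the moment at which its call begins: read the wrist's pose just before it. camera_params takes no time and is no camera call.
A pose or a line that the arm cannot do raises ctrl.MotionError and nothing moves.
- ctrl.finish_job(): hands the job in, once; it reports no verdict.
The state is a dict: "t": time; "q": joint angles; "qvel": joint speeds; "tau": joint torques, N m; "eef_pos": TCP position; "eef_rot": TCP orientation; "force": force on the tool from outside, world axes, zero at the start; "wrist_torque": the same for the moment, N m; "grip_width": finger opening in mm.
Only numpy, scipy, OpenCV 4.12 (cv2) and the standard library are available. Lean on these libraries where they do the work, as an engineer would, in place of code of your own. Each camera call takes 0.05 s, during which the arm holds its last target.

## Working session

There is one attempt and no reset: what is moved stays moved. The work goes in short steps, each a Python script; the robot and the scene stay as the last script left them, time stands still between calls to the robot, and variables do not carry over. Pictures are saved under pics/ and viewed, and the job is handed in when it is done.

```bash
ls; mkdir -p pics; python3 - <<'E'
from plant import ctrl, sensors, optics
import cv2, numpy as np
for n in ["scene","top"]:
    p,d=optics.grab_frame(n); cv2.imwrite(f"pics/{n}0.png",p[:,:,::-1]); np.savez(f"{n}0.npz",p=p,d=d)
    c=optics.camera_params(n); print(n,c)
print(optics.camera_params("wrist"),ctrl.tcp_to_tips)
s=sensors.read_state(); print(s)
E
```

```text
pics
scene {'mtx': array([[417.88804776,   0.        , 277.97078311],
       [  0.        , 417.88804776, 206.42636518],
       [  0.        ,   0.        ,   1.        ]]), 'k1': -0.12246283763579129, 'R': array([[ 0.691512  ,  0.72233933, -0.00608614],
       [ 0.41638326, -0.40546972, -0.81376857],
       [-0.59028479,  0.56019657, -0.58115718]]), 't': array([-399.88053692, -111.06119409, 1472.10989556])}
top {'mtx': array([[456.14452585,   0.        , 277.64645221],
       [  0.        , 456.14452585, 211.13925349],
       [  0.        ,   0.        ,   1.        ]]), 'k1': 0.03253710428910992, 'R': array([[ 0.00742842, -0.9999708 , -0.00179508],
       [-0.98809282, -0.00706428, -0.15369672],
       [ 0.15367955,  0.00291543, -0.98811644]]), 't': array([  89.76807952,  522.55027172, 1349.5850868 ])}
{'mtx': array([[322.1022568 ,   0.        , 285.50924174],
       [  0.        , 322.1022568 , 209.72605147],
       [  0.        ,   0.        ,   1.        ]]), 'k1': 0.004113344354232823, 'T_tool_cam': array([[ 3.41804392e-04, -9.45191359e-01, -3.26516735e-01,
         8.44755213e
[... 333 characters left out ...]
275e+00,  9.81925307e-06,
        1.39349980e+00, -1.50515013e-01]), 'qvel': array([-0.00099116, -0.00075645, -0.00404172,  0.00018468, -0.00018755,
        0.00346397]), 'tau': array([-5.07206259e-04, -3.84096551e+01, -2.92548251e+01, -7.95264918e-05,
        4.83567885e-03,  4.87331604e-06]), 'eef_pos': array([242.88205686, 520.46873222, 255.21739841]), 'eef_rot': array([[-9.06124592e-01,  4.23009275e-01, -1.17325639e-03],
       [ 4.23010778e-01,  9.06122970e-01, -1.74520564e-03],
       [ 3.24876393e-04, -2.07767384e-03, -9.99997789e-01]]), 'force': array([0.2777602 , 0.48279844, 0.1326094 ]), 'wrist_torque': array([ 0.00447178, -0.03863464,  0.01875255]), 'grip_width': 85.3468140708662}
```

View pics/scene0.png

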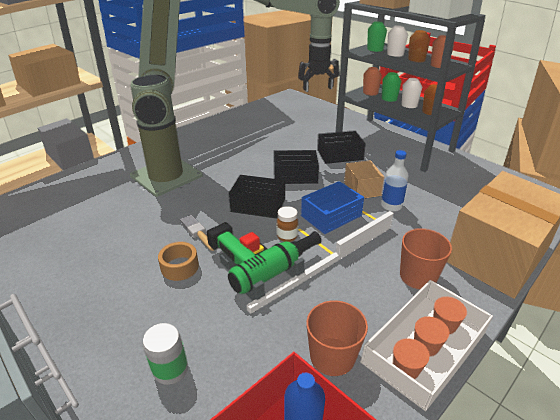

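View pics/top0.png

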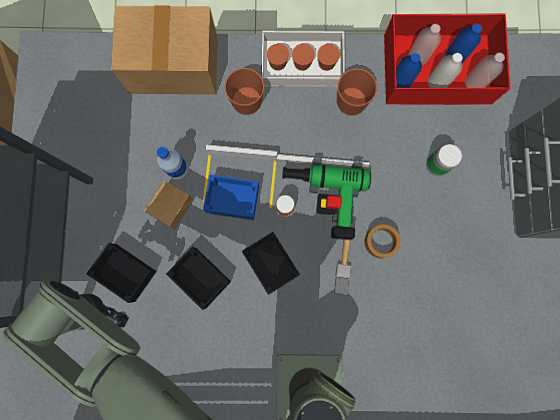

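The scene view (world +x points toward its bottom-right) shows the blue crate at (333,205), the blower at (265,262), its red trigger at (250,242), the fence from (248,308) to (393,214) and the jar at (287,222). In the top view the crate is at (232,197), the marks at (208,175) and (273,185), the trigger and button at (330,203), and the jar at (285,205).

Look-alikes for the crate in the top view: black crates at (121,272), (198,278) and (270,262), and a red bin at (447,60). The only blue slatted crate is at (232,197). I'll check it in a close crop.

```bash
cat > h.py <<'E'
import numpy as np, cv2
from plant import ctrl, sensors, optics
def rays(c,uv):
    uv=np.asarray(uv,float).reshape(-1,2); K=c["mtx"]
    xd=(uv-[K[0,2],K[1,2]])/[K[0,0],K[1,1]]
    x=xd.copy()
    for _ in range(20):
        x=xd/(1+c["k1"]*(x**2).sum(1,keepdims=True))
    return np.c_[x,np.ones(len(x))]
def pose(name,state=None):
    c=optics.camera_params(name)
    if name!="wrist": return c, c["R"].T, -c["R"].T@c["t"]
    T=c["T_tool_cam"]; R=state["eef_rot"]
    return c, R@T[:3,:3], R@T[:3,3]+state["eef_pos"]
def onplane(name,uv,z,state=None):
    c,R,o=pose(name,state); r=rays(c,uv)@R.T
    return o+r*((z-o[2])/r[:,2])[:,None]
def bydepth(name,uv,d,state=None):
    c,R,o=pose(name,state); uv=np.asarray(uv).reshape(-1,2)
    return o+(rays(c,uv)*d[uv[:,1].astype(int),uv[:,0].astype(int)][:,None])@R.T
def proj(name,X,state=None):
    c,R,o=pose(name,state); p=(np.asarray(X,float).reshape(-1,3)-o)@R
    x=p[:,:2]/p[:,2:]; x=x*(1+c["k1"]*(x**2).sum(1,keepdims=True)); K=c["mtx"]
    return x*[K[0,0],K[1,1]]+[K[0,2],K[1,2]]
E
python3 - <<'E'
from h import *
a=np.load("top0.npz");p,d=a["p"],a["d"]
s=cv2.resize(p[120:300,130:400],None,fx=2.9,fy=2.9,interpolation=cv2.INTER_CUBIC)
cv2.imwrite("pics/topcrop.png",s[:,:,::-1])
hsv=cv2.cvtColor(p,cv2.COLOR_RGB2HSV)
def mask(lo,hi,box):
    m=cv2.inRange(hsv,lo,hi); k=np.zeros_like(m);x0,y0,x1,y1=box;k[y0:y1,x0:x1]=m[y0:y1,x0:x1];return k
for nm,lo,hi,box,z in [("yelL",(20,120,120),(35,255,255),(195,140,225,230),0),("yelR",(20,120,120),(35,255,255),(262,140,285,230),0),("crate",(100,120,60),(125,255,255),(195,160,270,235),70),("button",(20,120,120),(35,255,255),(310,185,345,220),40),("red",(0,150,100),(8,255,255),(310,185,345,220),84)]:
    m=mask(lo,hi,box); ys,xs=np.nonzero(m); 
    if len(xs)==0: print(nm,0);continue
    P=onplane("top",np.c_[xs,ys],z); D=bydepth("top",np.c_[xs,ys],d)
    r=cv2.minAreaRect(P[:,:2].astype(np.float32)); print(nm,len(xs),r,np.median(D,0).round(1),"zmax",np.percentile(D[:,2],[5,50,95]).round(1))
E
```

```text
yelL 112 ((633.517333984375, 320.4615173339844), (8.073664665222168, 150.34788513183594), 85.08446502685547) [640.9 319.5   1.8] zmax [-2.1  1.8  6.8]
yelR 122 ((615.6163330078125, 110.9083251953125), (8.175677299499512, 149.53826904296875), 84.95586395263672) [611.1 111.8   1.9] zmax [-2.7  1.9  7.6]
crate 1982 ((560.1993408203125, 233.89454650878906), (154.58938598632812, 118.2745361328125), 82.1247787475586) [570.8 238.6   9.3] zmax [ 2.2  9.3 72.4]
button 43 ((548.1519775390625, -44.814369201660156), (12.226862907409668, 24.93659782409668), 89.59571075439453) [548.9 -44.6  40.6] zmax [34.5 40.6 44.8]
red 170 ((543.9661865234375, -72.04349517822266), (42.00269317626953, 40.21708679199219), 83.88046264648438) [544.1 -72.6  83.7] zmax [67.8 83.7 89.3]
```

View pics/topcrop.png

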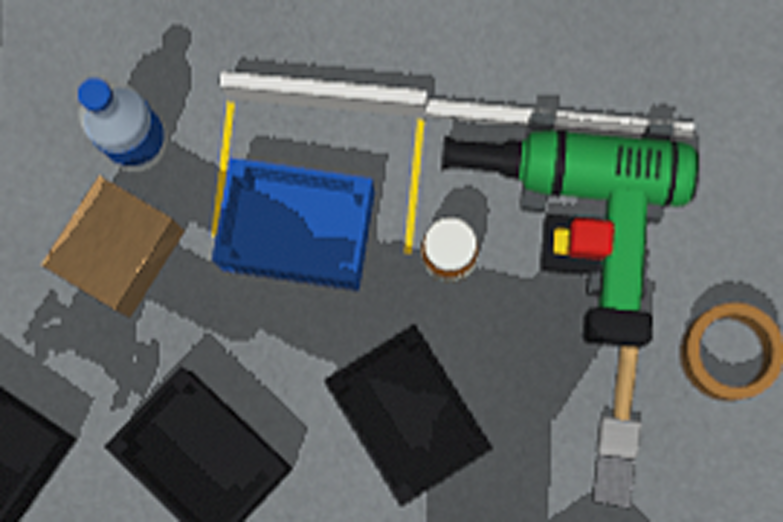

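The crop confirms the target: the blue crate, crop (293,225), sits between the yellow marks (224,170) and (414,185). The jar (450,245) stands just outside the right mark, and the button (562,241) is left of the red trigger (592,238). Next I'll measure the fence face, the crate's edges and the jar.

```bash
python3 - <<'E'
from h import *
a=np.load("top0.npz");p,d=a["p"],a["d"]
H,W=d.shape; uu,vv=np.meshgrid(np.arange(W),np.arange(H)); uv=np.c_[uu.ravel(),vv.ravel()]
P=bydepth("top",uv,d); ok=d.ravel()>0
mL=np.array([633.5,320.5]);mR=np.array([615.6,110.9])
yd=(mL-mR)/np.linalg.norm(mL-mR); xd=np.array([yd[1],-yd[0]]); c=(mL+mR)/2
print("xd",xd,"yaw",np.arctan2(xd[1],xd[0]),"mid",c)
L=(P[:,:2]-c)@np.c_[xd,yd]
hsv=cv2.cvtColor(p,cv2.COLOR_RGB2HSV).reshape(-1,3)
# fence
f=ok&(np.abs(L[:,1])<105)&(L[:,0]>40)&(L[:,0]<130)&(P[:,2]>45)&(P[:,2]<70)
print("fence n",f.sum(),"x",np.percentile(L[f,0],[0,2,10,50,90,98]),"y",np.percentile(L[f,1],[0,100]))
# bright white fence top onto plane z=55
v=(hsv[:,2]>190)&(hsv[:,1]<40)&(np.abs(L[:,1])<105)&(L[:,0]>40)&(L[:,0]<130)
Q=onplane("top",uv[v],55)[:,:2]; LQ=(Q-c)@np.c_[xd,yd]
print("white",v.sum(),np.percentile(LQ[:,0],[0,5,20,50,80,95,100]))
A=np.polyfit(LQ[:,1],LQ[:,0],1);print("slope",A)
# crate rim: depth z 62-78
m=ok&(hsv[:,0]>100)&(hsv[:,0]<125)&(hsv[:,1]>120)&(np.abs(L[:,1])<105)&(L[:,0]<40)&(P[:,2]>58)&(P[:,2]<80)
Q=onplane("top",uv[m],70)[:,:2]; r=cv2.minAreaRect(Q.astype(np.float32)); print("rim",m.sum(),r,"in dock",((np.array(r[0])-c)@np.c_[xd,yd]))
# jar cap
m=ok&(hsv[:,2]>170)&(hsv[:,1]<60)&(P[:,2]>75)&(P[:,2]<95)&(L[:,1]<-100)&(L[:,1]>-170)&(L[:,0]<40)
Q=onplane("top",uv[m],85)[:,:2];print("jar",m.sum(),cv2.minEnclosingCircle(Q.astype(np.float32)),(Q.mean(0)-c)@np.c_[xd,yd])
# other objects near: carton, black crates
for nm,mm in {"orangeish carton":(hsv[:,0]<20)&(hsv[:,1]>80)&(L[:,1]>90)&(L[:,1]<300)&(abs(L[:,0])<150)&(P[:,2]>65)&ok,"battery/handle":ok&(P[:,2]>65)&(L[:,1]<-200)&(L[:,1]>-330)&(L[:,0]>-200)&(L[:,0]<0)}.items():
    print(nm,mm.sum(),L[mm].min(0),L[mm].max(0))
m=ok&(hsv[:,2]<60)&(P[:,2]>55)&(P[:,2]<85)&(L[:,0]<-80)&(L[:,0]>-350)&(L[:,1]>-150)
for i in [m]:
    k=m.reshape(H,W).astype(np.uint8); n,lab,st,ce=cv2.connectedComponentsWithStats(k)
    for j in range(1,n):
        if st[j,4]>150:
            q=lab.ravel()==j; print("black",ce[j],L[q].min(0),L[q].max(0), P[q].mean(0))
np.savez("dock0.npz",c=c,xd=xd,yd=yd)
E
```

```text
xd [ 0.99637318 -0.08509103] yaw -0.08519404965940393 mid [624.55 215.7 ]
fence n 378 x [73.82430006 75.70861252 76.66975389 82.18697813 89.65721149 91.34510351] y [-103.36895337  104.50508092]
white 285 [77.78381086 78.42394203 80.4725048  84.4739792  88.43368236 90.44392421
 91.12313171]
slope [3.32546396e-03 8.44447491e+01]
rim 482 ((562.5189208984375, 235.5260009765625), (150.44351196289062, 111.91112518310547), 81.94849395751953) in dock [-63.49311848  14.47580724]
jar 222 ((537.0957641601562, 72.82323455810547), 25.811002731323242) [ -75.21374379 -148.51805771]
orangeish carton 1033 [-149.99035475  137.57011528] [-36.84181466 261.23927482]
battery/handle 631 [-158.3845792  -329.99366952] [-5.49514787e-02 -2.29002709e+02]
black [261.31558935 256.64258555] [-338.17802308 -149.92012595] [-160.27717442  -37.66701135] [382.19245876 140.42657875  69.90131222]
black [116.41966427 263.68345324] [-349.57113492  222.74402449] [-236.1358758   407.47362225] [358.959078   563.5749618   67.88427994]
black [195.72423398 268.68245125] [-349.5438418    -5.98593589] [-225.31033664  174.90088898] [345.67747819 331.72005154  69.05452037]
```

Fence face is about 77 mm ahead of the middle of the marks, so the dock is near (646,214) with yaw -0.085. The crate is about 85 mm short, 14 mm to +y, and turned about -0.055 relative to the dock. I'll push its rear wall with the open fingers as a two-point pusher.

```bash
python3 - <<'E'
from h import *
D=np.load("dock0.npz");c,xd,yd=D["c"],D["xd"],D["yd"]
R=np.c_[np.r_[-xd,0],np.r_[yd,0],[0,0,-1]]
w=lambda x,y,z:np.r_[c+x*xd+y*yd,z]
try:
    ctrl.move_ptp(w(-148,13,190),R)
except ctrl.MotionError as e: print(e); raise
print(sensors.read_state()["q"],sensors.read_state()["t"])
s=sensors.read_state();p,d=optics.grab_frame("wrist");cv2.imwrite("pics/w1.png",p[:,:,::-1])
E
```

```text
[ 3.06764507e-01  1.88210745e-01  1.70707984e+00  4.76887487e-04
  1.24600741e+00 -1.17959804e+00] 1.4917
```

View pics/w1.png

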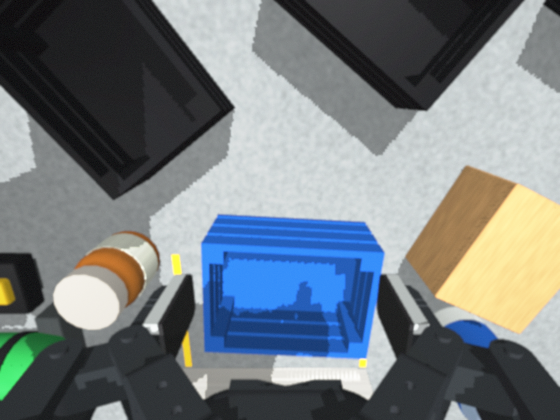

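The wrist view shows the crate's rear wall at (293,230), with free table between it and the black crates at (235,105) and (428,108). The jar is at (105,285). Clear to descend.

```bash
python3 - <<'E'
from h import *
D=np.load("dock0.npz");c,xd,yd=D["c"],D["xd"],D["yd"]
w=lambda x,y,z:np.r_[c+x*xd+y*yd,z]
print(ctrl.move_l(w(-148,13,42),vel=120,threshold=8))
def st():
    s=sensors.read_state();L=(s["eef_pos"][:2]-c)@np.c_[xd,yd]
    print(round(s["t"],2),L.round(1),s["eef_pos"][2].round(1),(s["force"]@np.r_[xd,0]).round(1),s["force"].round(1),s["wrist_torque"].round(2))
st()
print(ctrl.move_l(w(-70,13,42),vel=60,threshold=15)); st()
print(ctrl.move_l(w(-28,13,42),vel=30,threshold=10)); st()
p,d=optics.grab_frame("top");cv2.imwrite("pics/t2.png",cv2.resize(p[120:300,130:400],None,fx=2.9,fy=2.9)[:,:,::-1])
E
```

```text
False
2.92 [-147.2   13.3] 42.9 0.1 [0.2 0.8 0.3] [-0.02 -0.03  0.02]
False
4.38 [-69.8  13.1] 42.3 0.3 [ 0.3 -0.3 -1. ] [ 0.03 -0.01 -0.03]
True
5.26 [-45.8  12.9] 40.9 -0.1 [-0.2 -0.5 -1. ] [ 0.   -0.04 -0.04]
```

View pics/t2.png

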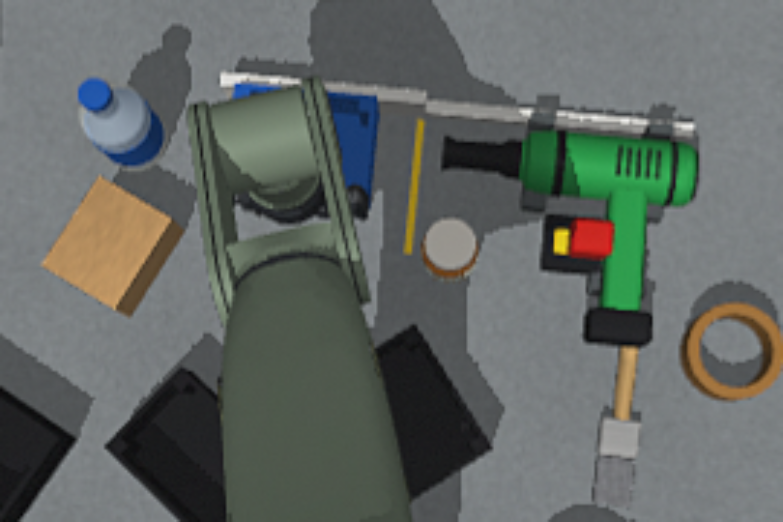

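The arm hides the rear of the crate, but its front edge (300,90) now meets the fence. I'll nudge once more with light force, then back off, rise and measure.

```bash
python3 - <<'E'
from h import *
D=np.load("dock0.npz");c,xd,yd=D["c"],D["xd"],D["yd"]
w=lambda x,y,z:np.r_[c+x*xd+y*yd,z]
def st():
    s=sensors.read_state();L=(s["eef_pos"][:2]-c)@np.c_[xd,yd]
    print(round(s["t"],2),L.round(1),s["eef_pos"][2].round(1),s["force"].round(1),s["wrist_torque"].round(2))
print(ctrl.move_l(w(-38,13,42),vel=20,threshold=15)); st()
ctrl.hold(0.15); st()
ctrl.move_l(w(-75,13,42),vel=80)
ctrl.move_l(w(-75,13,190),vel=200)
R=np.c_[np.r_[yd,0],np.r_[xd,0],[0,0,-1]]
ctrl.gripper_to(0,60)
print(sensors.read_state()["grip_width"])
try:
  ctrl.move_ptp(w(-150,-225,230),R)
except ctrl.MotionError as e: print(e)
st(); s=sensors.read_state();print(s["q"])
p,d=optics.grab_frame("wrist");cv2.imwrite("pics/w3.png",p[:,:,::-1]);np.savez("w3.npz",p=p,d=d,R=s["eef_rot"],t=s["eef_pos"])
p,d=optics.grab_frame("top");cv2.imwrite("pics/t3.png",cv2.resize(p[120:300,130:400],None,fx=2.9,fy=2.9)[:,:,::-1]);np.savez("t3.npz",p=p,d=d)
hsv=cv2.cvtColor(p,cv2.COLOR_RGB2HSV).reshape(-1,3)
H,W=d.shape; uu,vv=np.meshgrid(np.arange(W),np.arange(H)); uv=np.c_[uu.ravel(),vv.ravel()]
P=bydepth("top",uv,d);L=(P[:,:2]-c)@np.c_[xd,yd]
m=(d.ravel()>0)&(hsv[:,0]>100)&(hsv[:,0]<125)&(hsv[:,1]>120)&(np.abs(L[:,1])<115)&(L[:,0]<95)&(P[:,2]>58)&(P[:,2]<80)
Q=onplane("top",uv[m],70)[:,:2]; r=cv2.minAreaRect(Q.astype(np.float32)); print("rim",m.sum(),r,"in mid",((np.array(r[0])-c)@np.c_[xd,yd]))
E
```

```text
True
5.7 [-46.1  12.7] 39.6 [-0.3  0.6  1.2] [ 0.14 -0.03  0.03]
5.85 [-46.1  12.8] 39.6 [1.1 0.9 2.9] [ 0.12 -0.12 -0.07]
0.08351979900940078
9.06 [-149.7 -224.7] 230.2 [0.2 0.5 0.2] [-0.07 -0.06 -0.05]
[-1.80375312e-01 -2.67702347e-02  1.85092967e+00  4.53646117e-04
  1.31671688e+00 -9.65219393e-02]
rim 481 ((646.4024047851562, 229.30288696289062), (150.44419860839844, 113.1442642211914), 85.22369384765625) in mid [20.61566641 15.4129954 ]
```

View pics/w3.png

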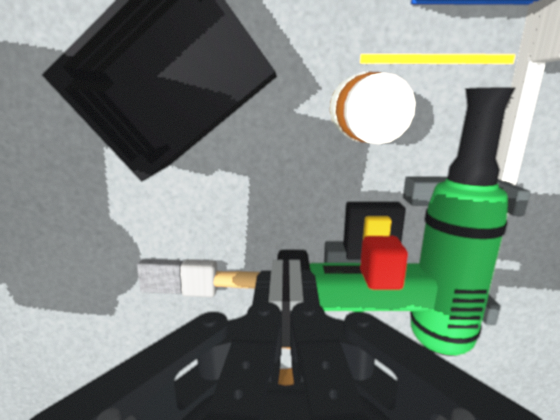

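View pics/t3.png

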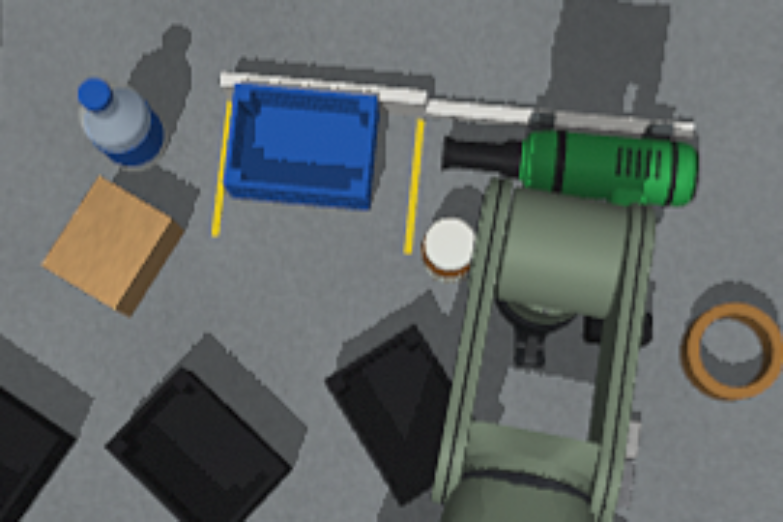

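The crate now sits flush along the fence at crop (300,140), measured yaw -0.083 against the dock's -0.085 and x within about 1.5 mm. The wrist view shows the red trigger at (384,262), the yellow button at (377,228) and the jar at (380,107). Next I'll measure the trigger and button.

```bash
python3 - <<'E'
from h import *
D=np.load("dock0.npz");c,xd,yd=D["c"],D["xd"],D["yd"]
a=np.load("w3.npz");S={"eef_rot":a["R"],"eef_pos":a["t"]};p,d=a["p"],a["d"]
hsv=cv2.cvtColor(p,cv2.COLOR_RGB2HSV);H,W=d.shape
uu,vv=np.meshgrid(np.arange(W),np.arange(H)); uv=np.c_[uu.ravel(),vv.ravel()]
P=bydepth("wrist",uv,d,S);L=(P[:,:2]-c)@np.c_[xd,yd]
h=hsv.reshape(-1,3);box=(uv[:,0]>340)&(uv[:,0]<420)&(uv[:,1]>200)&(uv[:,1]<300)
red=box&((h[:,0]<8)|(h[:,0]>172))&(h[:,1]>150)
yel=box&(h[:,0]>20)&(h[:,0]<35)&(h[:,1]>120)
for nm,m,z in [("red",red,84),("yel",yel,40)]:
    print(nm,m.sum(),"z",np.percentile(P[m,2],[2,20,50,80,98]).round(1))
    t=m&(abs(P[:,2]-z)<5); q=L[t]; print(" bydepth x",np.percentile(q[:,0],[1,50,99]).round(1),"y",np.percentile(q[:,1],[1,50,99]).round(1))
    Q=(onplane("wrist",uv[t],z,S)[:,:2]-c)@np.c_[xd,yd];print(" plane x",np.percentile(Q[:,0],[1,50,99]).round(1),"y",np.percentile(Q[:,1],[1,50,99]).round(1))
f=red&(P[:,2]<75)&(P[:,2]>48);print("face?",f.sum(),np.median(L[f],0) if f.sum() else 0)
j=(uv[:,1]<160)&(uv[:,0]>320)&(uv[:,0]<440)&(h[:,1]<60)&(abs(P[:,2]-85)<6);print("jar",L[j].min(0),L[j].max(0))
# same in top0
a=np.load("top0.npz");p,d=a["p"],a["d"];h=cv2.cvtColor(p,cv2.COLOR_RGB2HSV).reshape(-1,3)
P=bydepth("top",uv,d);box=(uv[:,0]>310)&(uv[:,0]<345)&(uv[:,1]>185)&(uv[:,1]<220)
for nm,m,z in [("red",box&(h[:,0]<8)&(h[:,1]>150)&(abs(P[:,2]-84)<6),84),("yel",box&(h[:,0]>20)&(h[:,0]<35)&(h[:,1]>120),40)]:
    Q=(onplane("top",uv[m],z)[:,:2]-c)@np.c_[xd,yd];print(" top",nm,"x",np.percentile(Q[:,0],[1,50,99]).round(1),"y",np.percentile(Q[:,1],[1,50,99]).round(1))
E
```

```text
red 2149 z [53.  69.3 82.2 83.5 84.5]
 bydepth x [-71.4 -55.8 -38.9] y [-310.2 -288.9 -270.6]
 plane x [-72.6 -56.  -39.7] y [-309.2 -287.9 -268.6]
yel 572 z [31.  36.  38.9 39.9 71.3]
 bydepth x [-67.2 -55.2 -42.2] y [-274.4 -264.  -255.5]
 plane x [-68.2 -55.4 -42.6] y [-272.9 -263.9 -254.1]
face? 566 [ -67.51426209 -270.68201342]
jar [-102.20272684 -174.34158829] [ -49.69772158 -121.88377354]
 top red x [-72.1 -54.  -37.3] y [-312.7 -293.6 -272.9]
 top yel x [-66.8 -51.3 -38.4] y [-298.1 -266.2 -259.1]
```

Trigger face is at mid-frame (x -55.5, y -270.7) and the button's front edge at y -255.5. Both views agree to 2–3 mm. I'll come down in front with closed fingers, then find contact by force.

```bash
cat >> h.py <<'E'
D=np.load("dock0.npz");c,xd,yd=D["c"],D["xd"],D["yd"]
w=lambda x,y,z:np.r_[c+x*xd+y*yd,z]
def st(n=""):
    s=sensors.read_state();L=(s["eef_pos"][:2]-c)@np.c_[xd,yd];f=s["force"]
    print(n,round(s["t"],2),L.round(1),s["eef_pos"][2].round(1),"Fx,Fy,Fz",(f[:2]@xd).round(1),(f[:2]@yd).round(1),f[2].round(1))
    return L,s
E
python3 - <<'E'
from h import *
ctrl.move_l(w(-55.5,-225,200),vel=200);st()
print(ctrl.move_l(w(-55.5,-225,74),vel=120,threshold=8));st()
print(ctrl.move_l(w(-55.5,-252,74),vel=60,threshold=8));st()
print(ctrl.move_l(w(-55.5,-268,74),vel=15,threshold=3.5));st("contact")
p,d=optics.grab_frame("wrist");cv2.imwrite("pics/w4.png",p[:,:,::-1])
E
```

```text
9.8 [ -56.2 -224.5] 199.5 Fx,Fy,Fz 1.2 0.5 0.4
False
 11.0 [ -54.7 -225. ] 74.9 Fx,Fy,Fz -0.1 -0.9 0.2
False
 11.6 [ -55.5 -252.4] 74.0 Fx,Fy,Fz 0.4 -0.3 -0.3
True
contact 12.26 [ -55.5 -259.5] 73.8 Fx,Fy,Fz 1.5 4.0 2.8
```

View pics/w4.png

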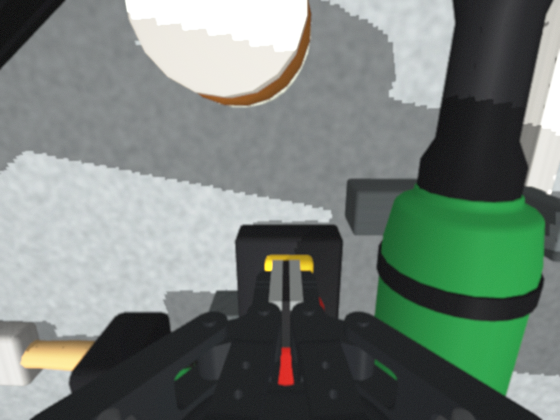

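Contact came at y -259.5 (predicted -259.7). The fingers are centred in front of the trigger, with the yellow edge at (290,262) showing in front of the tips. Squeezing now.

```bash
python3 - <<'E'
from h import *
print(ctrl.move_l(w(-55.5,-274,74),vel=25));st()
print(ctrl.move_l(w(-55.5,-280.5,74),vel=12,threshold=12));st("squeezed")
ctrl.hold(0.25);L,s=st()
p,d=optics.grab_frame("wrist");cv2.imwrite("pics/w5.png",p[:,:,::-1])
E
```

```text
False
 13.03 [ -55.8 -272.5] 73.5 Fx,Fy,Fz 2.0 7.8 0.7
False
squeezed 13.72 [ -55.8 -277.5] 73.5 Fx,Fy,Fz 1.9 11.5 1.9
 13.97 [ -55.7 -277.5] 73.5 Fx,Fy,Fz 3.2 11.3 0.5
```

View pics/w5.png

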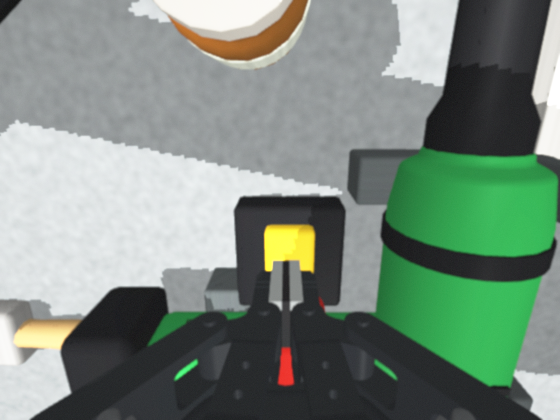

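The trigger is on its stop: 18 mm past contact, 11.3 N against the 9 N spring. The tips stand over the yellow button (290,248). Pressing down while squeezed.

```bash
python3 - <<'E'
from h import *
print(ctrl.move_l(w(-55.5,-280.5,67),vel=20,threshold=10));st()
for z in [64,62,60,58,57,56,55,54]:
    r=ctrl.move_l(w(-55.5,-280.5,z),vel=10);L,s=st(f"z{z}")
    if s["force"][2]>12: break
ctrl.hold(0.25);st()
p,d=optics.grab_frame("wrist");cv2.imwrite("pics/w6.png",p[:,:,::-1])
E
```

```text
True
 14.34 [ -55.3 -275.9] 69.9 Fx,Fy,Fz -0.3 8.9 6.7
z64 15.15 [ -54.8 -278. ] 68.7 Fx,Fy,Fz -9.5 12.4 30.5
 15.4 [ -54.8 -278. ] 68.7 Fx,Fy,Fz -10.2 12.2 29.9
```

View pics/w6.png

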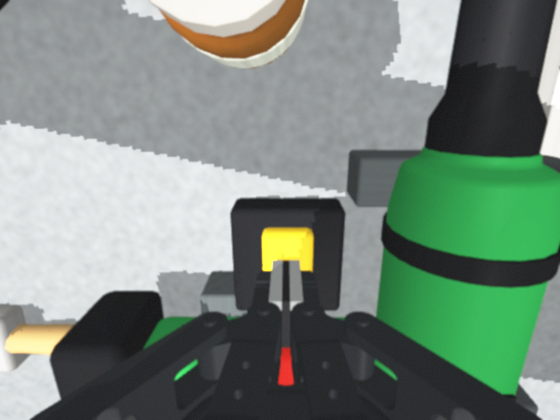

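Unexpected: 30 N upward at TCP z 68.7 (tips at about 43.7), before the button should be touched, so something else is carrying the load. I'll work out the contact location from the wrench and look from the side.

```bash
python3 - <<'E'
from h import *
L,s=st();B=np.c_[np.r_[xd,0],np.r_[yd,0],[0,0,1]]
F=s["force"]@B;M=s["wrist_torque"]@B*1000;print("F",F,"M dock Nmm",M)
p,d=optics.grab_frame("scene");cv2.imwrite("pics/s6.png",cv2.resize(p[190:320,180:340],None,fx=4.6,fy=4.6,interpolation=cv2.INTER_CUBIC)[:,:,::-1])
ctrl.move_l(w(-55.5,-280.5,74),vel=20);L,s=st();print(s["force"]@B,s["wrist_torque"]@B*1000)
p,d=optics.grab_frame("scene");cv2.imwrite("pics/s7.png",cv2.resize(p[190:320,180:340],None,fx=4.6,fy=4.6,interpolation=cv2.INTER_CUBIC)[:,:,::-1])
E
```

```text
15.45 [ -54.8 -278. ] 68.7 Fx,Fy,Fz -10.5 12.8 30.3
F [-10.47768311  12.83273752  30.28201393] M dock Nmm [1436.49225066 1438.36575814 -104.71890423]
 16.15 [ -56.9 -277.4] 72.3 Fx,Fy,Fz 3.0 11.4 -4.3
[ 2.9920039  11.44165415 -4.34477166] [1653.28253925 -332.47451032   17.77223593]
```

View pics/s6.png

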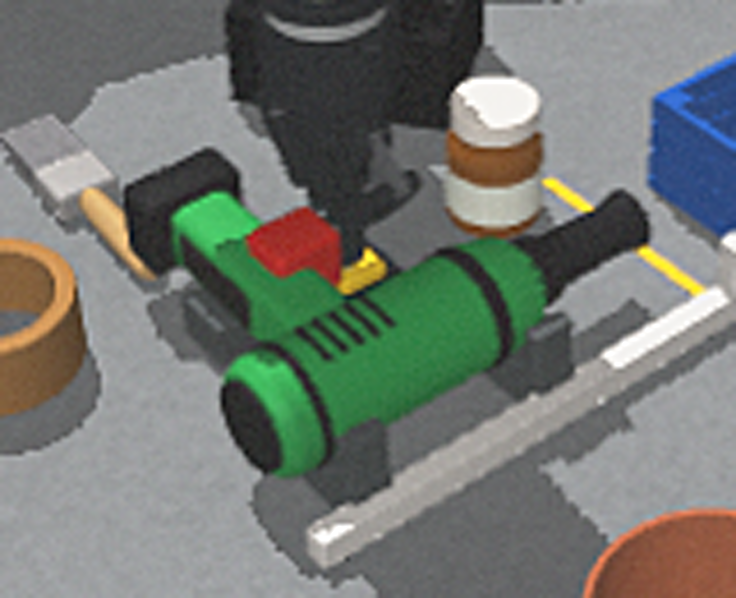

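The extra load acts about 12 mm to the -y side of the tool axis. That fits the wider finger link behind the pads seating on the trigger's top edge (84 mm), about 40 mm above the tips. The fix is to tilt the tool 12° with the tips leading under the trigger, so the link clears. I'll back off, tilt and squeeze again.

```bash
python3 - <<'E'
from h import *
ctrl.move_l(w(-55.5,-245,78),vel=60);st()
a=np.deg2rad(12);B=np.c_[np.r_[xd,0],np.r_[yd,0],[0,0,1]]
R=B@np.c_[[0,np.cos(a),-np.sin(a)],[1,0,0],[0,-np.sin(a),-np.cos(a)]]
ctrl.move_l(w(-55.5,-235,78),rot=R,vel=60);st("tilted")
print(ctrl.move_l(w(-55.5,-265,76),vel=40,threshold=3.5));st("contact")
ctrl.move_l(w(-55.5,-270,76),vel=20);st()
ctrl.move_l(w(-55.5,-276,76),vel=12,threshold=14);ctrl.hold(0.25);st("squeezed")
p,d=optics.grab_frame("scene");cv2.imwrite("pics/s8.png",cv2.resize(p[190:320,180:340],None,fx=4.6,fy=4.6,interpolation=cv2.INTER_CUBIC)[:,:,::-1])
E
```

```text
16.94 [ -55.3 -245.5] 78.2 Fx,Fy,Fz 0.1 -0.2 0.9
tilted 17.31 [ -55.7 -234.4] 77.8 Fx,Fy,Fz -0.5 0.6 -0.2
True
contact 17.88 [ -55.5 -257. ] 76.4 Fx,Fy,Fz -0.1 5.3 3.3
 18.7 [ -55.5 -268.6] 76.1 Fx,Fy,Fz 0.0 7.8 4.7
squeezed 19.6 [ -55.5 -273.6] 76.1 Fx,Fy,Fz -0.6 8.8 5.3
```

View pics/s8.png

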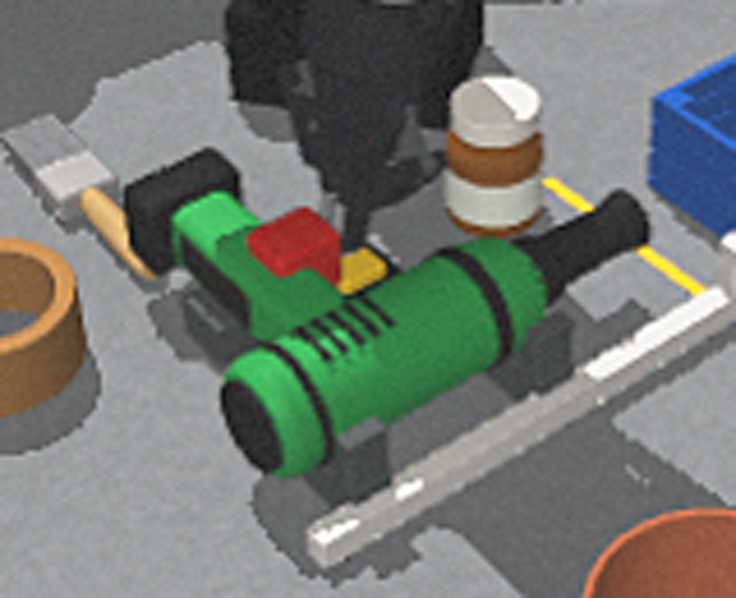

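The tilted tips press the trigger, red at (293,243), with the button (365,268) visible in front and the upper link clear of it. Now down onto the button, in steps.

```bash
python3 - <<'E'
from h import *
for z in [72,68,66,64,62,60,58,57,56,55]:
    ctrl.move_l(w(-55.5,-278,z),vel=15);L,s=st(f"z{z}")
    if s["force"][2]>16: break
ctrl.hold(0.2);st()
p,d=optics.grab_frame("wrist");cv2.imwrite("pics/w9.png",p[:,:,::-1])
E
```

```text
z72 20.1 [ -54.7 -273.9] 72.9 Fx,Fy,Fz -0.9 16.7 9.3
z68 20.52 [ -54.1 -273.9] 69.1 Fx,Fy,Fz -0.7 17.2 9.1
z66 20.8 [ -53.9 -273.9] 67.3 Fx,Fy,Fz 0.1 16.8 8.9
z64 21.08 [ -53.7 -273.9] 65.5 Fx,Fy,Fz 0.2 17.1 10.6
z62 21.37 [ -53.6 -273.9] 63.6 Fx,Fy,Fz -0.5 17.1 11.4
z60 21.65 [ -53.8 -274.3] 61.0 Fx,Fy,Fz 0.9 15.0 7.7
z58 21.93 [ -53.9 -274.7] 58.9 Fx,Fy,Fz 1.0 13.1 6.2
z57 22.18 [ -53.8 -274.7] 58.3 Fx,Fy,Fz 1.4 13.7 9.5
z56 22.43 [ -53.7 -274.8] 58.1 Fx,Fy,Fz -2.0 14.7 13.4
z55 22.68 [ -53.6 -274.8] 57.9 Fx,Fy,Fz -4.7 14.7 19.5
 22.88 [ -53.6 -274.8] 57.9 Fx,Fy,Fz -3.6 15.4 18.1
```

View pics/w9.png

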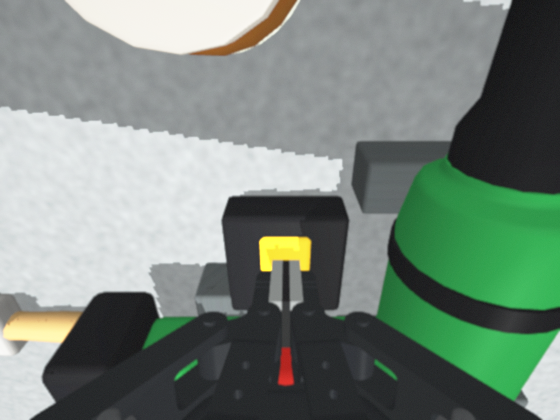

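The tip bottomed at TCP z 58 after about 7 mm of button travel, with the trigger still pressed at 15 N. The button looks sunk level with its ledge at (285,252). Now I'll ease back with the button held down, then lift.

```bash
python3 - <<'E'
from h import *
for y in [-274,-271,-269,-267,-265,-263.5]:
    ctrl.move_l(w(-55.5,y,56),vel=12);st(f"y{y}")
ctrl.hold(0.2);st()
ctrl.move_l(w(-55.5,-261.5,80),vel=40);st("lifted")
ctrl.move_l(w(-55.5,-235,90),vel=80);st()
ctrl.move_l(w(-75,-215,200),vel=150)
B=np.c_[np.r_[xd,0],np.r_[yd,0],[0,0,1]]
R=np.c_[np.r_[yd,0],np.r_[xd,0],[0,0,-1]]
ctrl.move_ptp(w(-150,-225,230),R)
L,S=st()
p,d=optics.grab_frame("wrist");cv2.imwrite("pics/w10.png",p[:,:,::-1])
hsv=cv2.cvtColor(p,cv2.COLOR_RGB2HSV);H,W=d.shape
uu,vv=np.meshgrid(np.arange(W),np.arange(H)); uv=np.c_[uu.ravel(),vv.ravel()]
P=bydepth("wrist",uv,d,S);L=(P[:,:2]-c)@np.c_[xd,yd]
h=hsv.reshape(-1,3);box=(uv[:,0]>340)&(uv[:,0]<420)&(uv[:,1]>200)&(uv[:,1]<310)
red=box&((h[:,0]<8)|(h[:,0]>172))&(h[:,1]>150)
yel=box&(h[:,0]>20)&(h[:,0]<35)&(h[:,1]>120)
t=red&(abs(P[:,2]-84)<5);print("red y",np.percentile(L[t,1],[1,50,99]).round(1))
f=red&(P[:,2]<75)&(P[:,2]>48);print("face",f.sum(),np.median(L[f],0))
print("yel z",np.percentile(P[yel,2],[20,50,80]).round(1),"y",np.percentile(L[yel,1],[1,50,99]).round(1))
E
```

```text
y-274 23.43 [ -53.8 -274.2] 58.1 Fx,Fy,Fz -0.5 3.1 11.6
y-271 23.82 [ -53.7 -271.8] 58.1 Fx,Fy,Fz -0.5 0.1 10.2
y-269 24.14 [ -53.7 -269.9] 58.1 Fx,Fy,Fz -1.1 0.5 10.3
y-267 24.46 [ -53.6 -268.1] 58.2 Fx,Fy,Fz -0.2 0.9 9.9
y-265 24.77 [ -53.7 -266.7] 58.1 Fx,Fy,Fz 0.2 -2.3 8.8
y-263.5 25.05 [ -53.7 -265.9] 58.2 Fx,Fy,Fz 0.2 -4.4 8.7
 25.25 [ -53.7 -265.9] 58.1 Fx,Fy,Fz -0.4 -4.5 9.7
lifted 26.0 [ -55.7 -261.4] 79.9 Fx,Fy,Fz -0.5 0.3 -0.8
 26.5 [ -55.3 -234.3] 90.3 Fx,Fy,Fz 1.2 -0.3 0.6
 27.82 [-150.7 -225.8] 229.4 Fx,Fy,Fz 1.2 -0.0 0.4
red y [-320.  -298.6 -280.9]
face 554 [ -63.767084   -280.47750433]
yel z [31.5 32.1 32.9] y [-330.2 -271.7 -256.1]
```

View pics/w10.png

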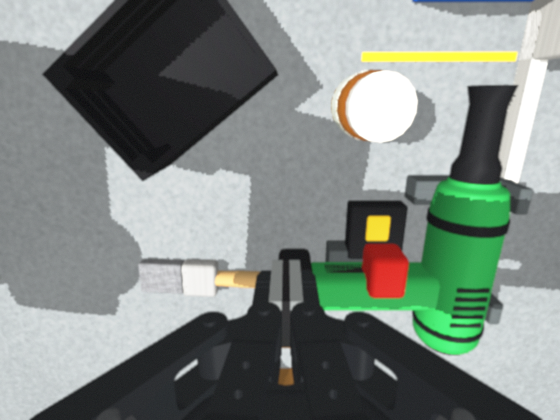

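Locked: with the robot clear, the trigger face (385,265) stays about 10 mm in (-280.5 against -270.7), and the button (378,228) reads z 32, about 7 mm down. Last check is the crate and bystanders from the top.

```bash
python3 - <<'E'
from h import *
ctrl.move_l(w(-230,-225,280),vel=150)
p,d=optics.grab_frame("top");cv2.imwrite("pics/t11.png",p[:,:,::-1])
hsv=cv2.cvtColor(p,cv2.COLOR_RGB2HSV).reshape(-1,3)
H,W=d.shape; uu,vv=np.meshgrid(np.arange(W),np.arange(H)); uv=np.c_[uu.ravel(),vv.ravel()]
P=bydepth("top",uv,d);L=(P[:,:2]-c)@np.c_[xd,yd]
m=(d.ravel()>0)&(hsv[:,0]>100)&(hsv[:,0]<125)&(hsv[:,1]>120)&(np.abs(L[:,1])<115)&(L[:,0]<95)&(P[:,2]>58)&(P[:,2]<80)
Q=onplane("top",uv[m],70)[:,:2]; r=cv2.minAreaRect(Q.astype(np.float32)); print("rim",r,((np.array(r[0])-c)@np.c_[xd,yd]))
st()
E
```

```text
rim ((646.6312255859375, 229.1344757080078), (150.41314697265625, 113.06133270263672), 85.43212890625) [20.85798761 15.26466554]
 28.7 [-229.6 -224.9] 279.3 Fx,Fy,Fz -0.2 0.4 -0.5
```

View pics/t11.png

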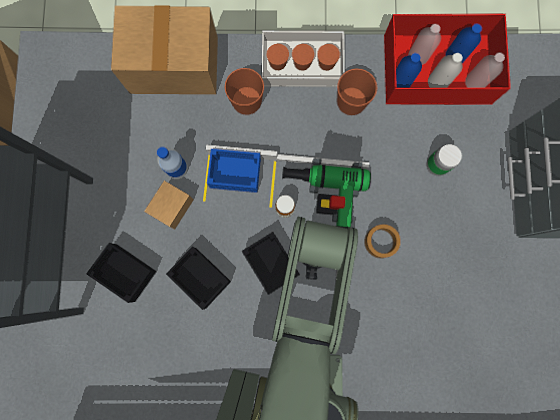

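The crate (235,170) is square on the fence. The jar (285,205), bottle (171,160), carton (167,204), tape (382,241) and can (443,159) are where they started. The brush is hidden by the arm here, but the wrist view before and after shows it unmoved. Handing in.

```bash
python3 -c "
from plant import ctrl
ctrl.finish_job()"
```

```text
the job is handed in; nothing more can be done
```

The crate is square against the fence and the blower is locked on. I handed the job in at about 29 s, and no verdict is reported.

**Crate:** I pushed it against the fence with the open fingers. In the last top view it was about 1 mm from the dock along x (by my fence estimate), 15 mm off along y, and within 0.01 rad of square.

**Blower:** I squeezed the trigger, pressed the button and eased the trigger back onto its catch. With the robot clear, the trigger sat about 10 mm in by wrist-camera depth. That is inside the 9–15 mm window, but a little under the expected 11 mm and only 1 mm from the limit. The button was about 7 mm down.

**What went wrong:** My first press on the button, with the tool vertical, stopped at about 30 N. The finger links appear to have seated on top of the trigger. I backed off, tilted the tool 12°, squeezed again, and the second press reached the button's stop.

**Bystanders:** The jar, bottle, carton, tape and can showed no visible movement in the top view. The brush was hidden by the arm there, but the wrist views before and after show it in the same place.

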